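# Pack the loop trimming tool from the drawer into the latched tool case

## Task

Pack the loop trimming tool for tonight's pottery class: swing the catch of the green tool case free and stand its lid up, and fetch the loop tool from the top drawer of the chest and lay it flat on the felt in the case's felt-lined bay, setting it down rather than dropping it. Leave the case standing open, the drawer pushed fully home with the wooden knife still in it, and the rib in the case and everything standing about the bench where they are.

Things in the scene. Friction and masses are not known exactly. Their poses are not given: they have to be found in the camera images.
- chest: Brown wooden bench-top chest, 240 wide, 300 deep, 170 high, with two white-fronted drawers one above the other. Origin: at bench level under the middle of its front face; x points from the front back into the chest, z up. Fixed. It stands on the left or right half of the bench, the case on the other half. A bowl stands on it, its rim 30 or more behind the front.
- drawer (a joint): Opening of the top drawer in m along the chest's -x: 0 fully home, 0.20 at the stop; may start up to 0.012 ajar. Slides with about 1.5 N of friction plus 4 N per m/s and stays where it is left.
- drawer_handle (a point): Middle of the top drawer's handle: level steel bar 100 long, 11 thick, axis 35 in front of the drawer front (30 free behind the bar), 128 above the bench, 42 below the chest's top; frame as the chest's; moves with the drawer. The low drawer has the same handle 72 lower and may stand 0.02 ajar.
- drawer_floor (a point): Point on the top drawer's inner floor, 94 above the bench, on its middle line, 50 from the inside of the front; frame as the chest's; moves with the drawer. Inside the drawer is 243 long (x) by 192 wide (y); walls 6 thick rise 46 above the floor; the point is 71 behind the drawer's front face; the front (15, then the tray's wall 6) rises 61 above the floor.
- loop_tool: Loop trimming tool, 145 long, 45 g: dark wooden handle 95 long, 18 wide, 16 high, brass ferrule, wire loop 28 wide. Lies flat in the top drawer, loop to the back, within 0.2 rad of straight, 97 to 103 behind the chest's front (drawer shut), about 50 left or right of the middle. Clear of the chest with the drawer out 0.17. Origin: middle of its length, underside; x from handle to loop, z up.
- loop_tool_grip (a point): Point to grip on the loop tool's handle near its centre of mass: 18 from the origin towards the handle's end, 8 above the underside; frame as the tool's. Grip across the tool's y (18 wide).
- knife: All-wood light modelling knife without metal, 132 long, 20 wide, 14 high, lying beside the loop tool in the same drawer, the two about 100 apart; which lies left varies. Origin: middle of its underside.
- case: Green steel tool case, 190 deep (x), 280 wide (y), 73 high shut; its base is 55 high, walls and floor 6 thick. Origin: at bench level under the middle of the rear wall's outer face; x points to the rear, z up: the base spans x -190 to 0. Fixed. A wall along its x axis makes a left and a right bay, each 178 long (x) by 131 wide.
- lid (a joint): Angle of the case's lid, rad: 0 shut, 1.57 upright, stop at 1.75. Hinged along the rear rim, opens upward and to the rear; a stiff hinge (0.45 N m) keeps it where it is left. The catch's hook really holds it shut until the catch has swung about 0.3 rad. Upright it reaches 245 above the bench.
- lid_grip (a point): Grip point on the lid's black finger grip, an upright block 14 wide (y), 16 deep (x), 30 tall on the lid's top, 22 behind its front edge. The point is mid-block, 22 above the lid's top, 8 below the block's top. Pinched across y the block turns between the pads as the lid swings. Frame and motion as the lid's. Shut, it is 168 in front of the hinge line, 40 above it.
- lid_hinge (a point): Middle of the lid's hinge line, which runs along the case's y: on the rear wall's outer edge, 55 above the bench.
- catch (a joint): Angle of the steel catch at the middle of the case's front, rad: 0 upright and hooked over the lid's lip, 1.55 (stop) swung forward and down to level, free of the lid. Swings about a level pin low on the front wall; needs only about 0.03 N m and stays where it is left.
- catch_ledge (a point): Middle of the top of the catch's thumb ledge, a plate 50 wide (y), 30 in front of the pin, at the catch's top. Push it forward and down on a circle round the pin to swing the catch; a finger pressed straight down is dragged forward by friction. Hooked, the point is 76.5 above the bench, 24 in front of the front wall. Moves with the catch; frame as the catch's (the case's when hooked).
- catch_hinge (a point): Middle of the catch's pin, along the case's y, 3.5 in front of the front wall, 34 above the bench; turns with the catch. The ledge's corner is 42 from the pin. With the catch swung level, the upper face of its 3 thick plate lies 5 below the pin's axis.
- felt: Grey felt pad 168 (x) by 122 (y) by 4 thick, fixed on the floor of the empty bay of the case (left or right bay, it varies). Origin: middle of its underside, 6 above the bench; x as the case's x. Its upper face is 10 above the bench.
- rib: Flat pale wooden throwing rib, about 100 by 69 by 9, lying in the other bay of the case. Origin: on its underside near the middle.
- bowl: Blue bowl, 110 across, 55 high, standing on the chest's top. Origin: middle of its underside.
- jar: White lidded jar with terracotta lid, 80 across, 109 high, standing on the bench behind the case, 60 or more behind its hinge line. Origin: middle of its underside.
- calipers: Steel calipers, 125 long, 64 wide, 8 high, lying on the bench in front of the chest, under the drawer's path. Origin: at their pivot, underside.
- glaze: Terracotta-coloured bottle, 60 across, 150 high, standing on the bench at the outer side of the chest or the case. Origin: middle of its underside.
- brush_pot: White pot, 80 across and 90 high, with brushes standing in it (about 190 high in all), on the bench at the outer side of the case or the chest. Origin: middle of its underside.
- squeeze: Slim yellow squeeze bottle with red cap, 40 across, 140 high, standing on the bench between chest and case near the middle line. Origin: middle of its underside.

How it is judged (in metres and radians):
On the way, in this order (a step that is already met when the one before it is completed fails the run):
1. the top drawer is pulled out by at least 120 mm (value of joint drawer above 0.12 m), for 0.1 s.
2. the loop tool is lifted clear of the open drawer, its underside at least 160 mm above the bench (height (world z) of loop_tool above 0.16 m and value of joint drawer above 0.08 m), for 0.05 s.
At the end, for the whole second after the job is handed in: Catch swung free (over 1.0 rad), lid standing open (over 1.2 rad), loop tool lying flat (within 0.15 rad) and still on the felt of its bay, top drawer home to within 10 mm with the wooden knife lying in it (value of joint catch above 1 rad and value of joint lid above 1.2 rad and value of joint drawer below 0.01 m and x of loop_tool in the frame of felt between -0.06 and 0.06 m and y of loop_tool in the frame of felt between -0.06 and 0.06 m and z of loop_tool in the frame of felt between -0.005 and 0.025 m and angle between loop_tool's own x axis and vertical between 1.42 and 1.72 rad and linear speed of loop_tool below 0.02 m/s and x of knife in the frame of drawer_floor between -0.05 and 0.195 m and y of knife in the frame of drawer_floor between -0.1 and 0.1 m and z of knife in the frame of drawer_floor between -0.01 and 0.03 m); the robot touches nothing.
It fails at once if the lid is forced up while the catch is still on (value of joint lid above 0.12 rad and value of joint catch below 0.25 rad).
It fails at once if the loop tool is let fall (more than about 30 mm) (linear speed of loop_tool above 0.8 m/s and contact force between the fingers and loop_tool below 0.05 N).
It fails at once if the knife is taken out of the drawer (z of knife in the frame of drawer_floor above 0.05 m).
It fails at once if the rib in the case is shifted more than 30 mm (distance of rib from where it was at the start of the episode above 0.03 m).
It fails at once if a thing standing about the bench or on the chest is shifted more than 30 mm or knocked over (distance of any of bowl, jar, calipers, glaze, brush_pot, squeeze from where it was at the start of the episode above 0.03 m or angle between any of bowl, jar, glaze, brush_pot, squeeze's own z axis and vertical above 0.5 rad).
It also fails if it takes over 72 s, if anything falls off the work surface, if the arm or the gripper's body presses on something with over 40 N, if the wrist force passes 120 N, or if a joint passes its speed limit or range.

## Robot

A 7-joint arm with a two-finger parallel gripper is mounted at the origin on the work surface. World frame = base frame: x ahead of the robot, y to its left, z up, the work surface at z = 0. Lengths are in mm, angles in rad, forces in N, time in s.
With the tool pointing down it reaches from about 425 to 875 mm from the base axis. Payload 8.4 kg.
Tool frame: the origin (TCP) lies on the centre line of the jaws, within the pads' length; the fingertips stand 19 mm ahead of it and the grasp point (between the pads) is the TCP; z points along the fingers, y is the line along which they close (so a half turn about z gives the same grasp; the last joint's range is limited). The gripper opens to 85 mm and grips with 20 to 120 N. Pads are 22 mm wide; open, the fingers measure 114 mm over their backs; the gripper's body (76 mm by 85 mm) begins 54 mm behind the grasp point. The pads swing forward as they close: fully open they stand 13 mm farther back than shut.
Start: joints at [1.188, 0.333, 0.04, 1.465, -0.013, 1.343, -0.059], TCP at [181.982, -623.977, 250.308] pointing down, gripper open.
Joint ranges: [-2.58, 2.58], [-0.38, 2.09], [-1.3, 1.39], [0.25, 2.4], [-1.5, 4.64], [0.08, 2.09], [-2.65, 2.65]. Speed limits (rad/s): [2.22, 2.22, 2.79, 2.79, 3.14, 3.14, 3.14].

## Interface

Orientations are given as a rotation vector (axis times angle).
In Python, from plant import robot, inverse_kinematics, grab_frame, get_calibration, monitor gives the robot as it stands. Calls block until the motion is done:
- robot.movep(position, orientation): joint-space move of the TCP to a pose.
- robot.servo_line(position, rotation=None, max_speed=150, contact_N=None): straight line of the TCP; rotation=None keeps the orientation; max_speed is the mean speed in mm/s. With contact_N (N) it stops when the force on the tool has changed by that much, and returns True; else False.
- robot.goto_joints(angles): joint-space move.
- robot.gripper_to(opening, newtons=None): opening from 0.0 (shut) to 1.0 (fully open); newtons is the grip in N (None keeps the last); returns when the fingers have stopped.
- robot.dwell(seconds).
- inverse_kinematics(position, orientation): joint angles nearest the present ones, or None.
- grab_frame(name): name is "scene" or "top"; returns the picture (480x640x3 uint8, blue, green, red); there is no depth.
- get_calibration(name): a dict with "fx", "fy", "cx", "cy" (pixels), "rvec" (rotation vector, rad) and "tvec" (3), from world to camera coordinates, as OpenCV has them. Camera axes: x right, y down, z forward; pixel columns grow to the right and rows downward; lengths in mm; the calibration is good to about 2 mm. A picture is of the moment at which its call begins. get_calibration takes no time and is no camera call.
A pose or a line that the arm cannot do raises robot.Unreachable and nothing moves.
- robot.hand_in(): hands the job in; it is judged then, once.
Readings, each from a call of its own:
- monitor.read_time_s(): time.
- monitor.read_qpos(): joint angles.
- monitor.read_joint_velocities(): joint speeds.
- monitor.read_tau(): joint torques, N m.
- monitor.read_position(): TCP position.
- monitor.read_tcp_rot(): TCP orientation.
- monitor.read_force(): force on the tool from outside, world axes, zero at the start.
- monitor.read_wrist_torque(): the same for the moment, N m.
- monitor.read_grip_width(): opening from 0.0 (shut) to 1.0 (fully open).
- monitor.read_grip_force(): force on a finger pad.
Only numpy, scipy, OpenCV 4.12 (cv2) and the standard library are available. Lean on these libraries where they do the work, as an engineer would, in place of code of your own. Each camera call takes 0.05 s, during which the arm holds its last target. There are 200 camera calls.

## Working session

There is one attempt and no reset: what is moved stays moved. The work goes in short steps, each a Python script; the robot and the scene stay as the last script left them, time stands still between calls to the robot, and variables do not carry over. Pictures are saved under pics/ and viewed, at most 11 in all, crops included, and the job is handed in when it is done.

```bash
ls; mkdir -p pics; python3 - <<'E'
from plant import *
import cv2
for n in("scene","top"):
    cv2.imwrite(f"pics/{n}0.png",grab_frame(n)); print(n,get_calibration(n))
print(monitor.read_tcp_rot(),monitor.read_time_s())
E
```

```text
pics
scene {'fx': 572.7036706602628, 'fy': 572.7036706602628, 'cx': 315.52152632438316, 'cy': 241.68994151054073, 'rvec': array([ 1.52634281,  2.2929856 , -0.6384447 ]), 'tvec': array([ 231.05789488, -377.08150966, 1772.61534144])}
top {'fx': 522.373170418157, 'fy': 522.373170418157, 'cx': 305.4191987428484, 'cy': 234.63725606305294, 'rvec': array([ 2.1282685 , -2.18636691,  0.16747472]), 'tvec': array([-1.16212003e+00,  5.69580691e+02,  1.21769785e+03])}
[-3.10856009e+00 -4.44006717e-01  4.76977641e-04] 0.1
```

View pics/top0.png

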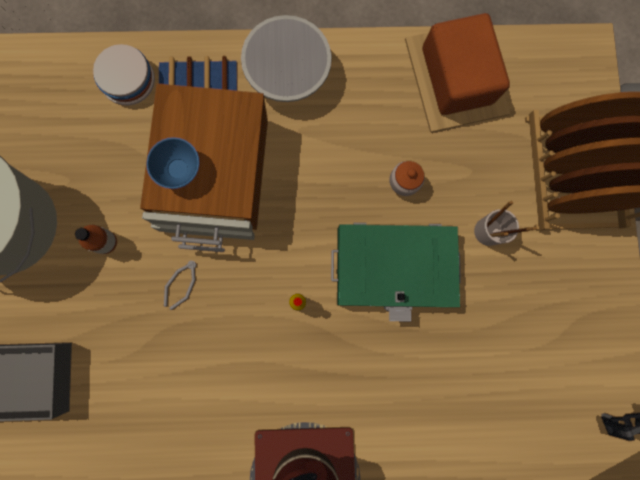

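View pics/scene0.png

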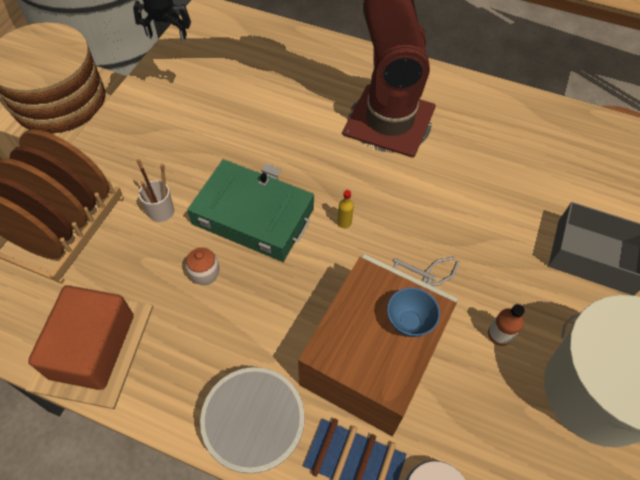

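The top view shows the chest at upper left, with its top roughly at (150-265, 85-220) and the handles near (200,240). The green case is at (337-460, 225-307), with the lid grip at (401,297) and the catch ledge at (400,313). The squeeze bottle is at (297,301), the jar at (407,178) and the brush pot at (497,228). The scene view agrees.

```bash
cat > h.py <<'E'
from plant import *
import cv2, numpy as np
from scipy.spatial.transform import Rotation as R
def ray(name,uv,z):
    c=get_calibration(name); Rm=cv2.Rodrigues(c["rvec"])[0]; o=-Rm.T@c["tvec"]
    uv=np.atleast_2d(uv).astype(float)
    d=np.c_[(uv[:,0]-c["cx"])/c["fx"],(uv[:,1]-c["cy"])/c["fy"],np.ones(len(uv))]@Rm
    return o+d*((z-o[2])/d[:,2])[:,None]
def proj(name,P):
    c=get_calibration(name); K=np.array([[c["fx"],0,c["cx"]],[0,c["fy"],c["cy"]],[0,0,1]])
    return cv2.projectPoints(np.atleast_2d(P).astype(float),c["rvec"],c["tvec"],K,None)[0][:,0]
def big(m):
    m=cv2.morphologyEx(m.astype(np.uint8),cv2.MORPH_OPEN,np.ones((3,3)))
    cs,_=cv2.findContours(m,cv2.RETR_EXTERNAL,cv2.CHAIN_APPROX_NONE); return max(cs,key=cv2.contourArea)[:,0]
E
python3 - <<'E'
from h import *
im=cv2.imread("pics/top0.png"); s=cv2.imread("pics/scene0.png")
for n,i in(("top",im),("scene",s)):
    h=cv2.cvtColor(i,cv2.COLOR_BGR2HSV)
    c=big((abs(h[...,0].astype(int)-75)<15)&(h[...,1]>120))
    p=ray(n,c,73)[:,:2]
    print(n,"green",cv2.minAreaRect(p.astype(np.float32)))
    q=cv2.approxPolyDP(cv2.convexHull(c),4,True)[:,0]; print(q.tolist(),ray(n,q,73)[:,:2].round().tolist())
    print("hsv chest",h[150,240] if n=="top" else h[330,350], h[205,170])
h=cv2.cvtColor(im,cv2.COLOR_BGR2HSV)
print(h[222:245:3,200].tolist()); print(h[100,165],h[60,100],h[300,250])
# full enlarged crop
a=cv2.resize(im[190:320,130:310],None,fx=4,fy=4,interpolation=cv2.INTER_CUBIC)[:,:720]
cv2.imwrite("pics/crop1.png",a)
E
```

```text
Traceback (most recent call last):
  File "h.py", line 14, in big
    cs,_=cv2.findContours(m,cv2.RETR_EXTERNAL,cv2.CHAIN_APPROX_NONE); return max(cs,key=cv2.contourArea)[:,0]
                                                                             ~~~^^^^^^^^^^^^^^^^^^^^^^^^
ValueError: max() iterable argument is empty
```

```bash
python3 - <<'E'
from h import *
im=cv2.imread("pics/top0.png"); s=cv2.imread("pics/scene0.png")
def hsv(i): return cv2.cvtColor(i,cv2.COLOR_BGR2HSV).astype(int)
h=hsv(im); g=hsv(s)
print(im.shape,h[265,370],g[200,260],"chest",h[150,240],h[100,165],g[330,350],"wood",h[300,250],"front",h[222:245:2,200].tolist())
for n,h in(("top",h),("scene",g)):
    ref=h[265,370] if n=="top" else h[200,260]
    c=big((abs(h[...,0]-ref[0])<12)&(h[...,1]>ref[1]*.6))
    p=ray(n,c,73)[:,:2]
    print(n,"green",cv2.minAreaRect(p.astype(np.float32)))
    q=cv2.approxPolyDP(cv2.convexHull(c),3,True)[:,0]; print(q.tolist(),ray(n,q,73)[:,:2].round().tolist())
a=cv2.resize(im[190:320,130:310],None,fx=4,fy=4,interpolation=cv2.INTER_CUBIC)
cv2.imwrite("pics/crop1.png",a)
E
```

```text
(480, 640, 3) [ 70 118  84] [ 67 104 103] chest [ 13 194 113] [ 14 195 107] [ 12 171 136] wood [ 18 128 149] front [[23, 35, 152], [20, 45, 85], [22, 44, 64], [23, 40, 82], [21, 41, 88], [23, 45, 68], [19, 62, 66], [17, 127, 86], [16, 85, 87], [14, 28, 118], [13, 34, 104], [16, 116, 97]]
top green ((487.5024108886719, -229.8999786376953), (280.9437561035156, 186.91244506835938), 87.72858428955078)
[[340, 225], [456, 227], [458, 306], [339, 304]] [[585.0, -98.0], [574.0, -371.0], [389.0, -363.0], [402.0, -89.0]]
scene green ((508.36248779296875, -223.41314697265625), (294.74261474609375, 218.16981506347656), 87.51903533935547)
[[222, 161], [312, 194], [312, 208], [283, 259], [192, 222], [188, 209]] [[400.0, -366.0], [406.0, -93.0], [449.0, -75.0], [619.0, -82.0], [610.0, -343.0], [578.0, -373.0]]
```

View pics/crop1.png

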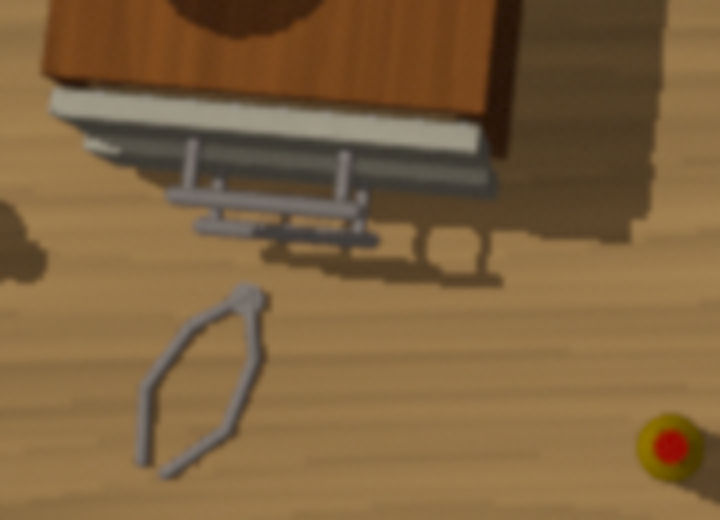

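The top handle's bar runs from about (172,238.5) to (219.5,242.5). The lower drawer's handle shows just in front of and below it. The chest's front top edge runs from (142,209) to (252,219).

```bash
cat >> h.py <<'E'
def down(a): return (R.from_euler('z',a)*R.from_euler('x',np.pi)).as_rotvec()
class F:
    def __init__(s,o,yaw): s.o=np.array(o,float);s.yaw=yaw
    def __call__(s,x,y,z): c,q=np.cos(s.yaw),np.sin(s.yaw); return np.array([s.o[0]+c*x-q*y,s.o[1]+q*x+c*y,z])
E
python3 - <<'E'
from h import *
im=cv2.imread("pics/top0.png"); s=cv2.imread("pics/scene0.png")
case=F((582.4,-233.8),-.042)
for n,i in(("top",im),("scene",s)):
    h=cv2.cvtColor(i,cv2.COLOR_BGR2HSV).astype(int)
    P=[case(-168,0,103),case(-214,0,76.5),case(0,140,73),case(0,-140,73),case(-190,140,73),case(-190,-140,73)]
    pp=proj(n,P); print(n,pp.round(1).tolist())
    u,v=pp[0].astype(int); w=i[v-15:v+15,u-15:u+15].max(2)<35; ys,xs=np.nonzero(w); print("black",xs.mean()+u-15,ys.mean()+v-15,len(xs), xs.min()+u-15,xs.max()+u-15,ys.min()+v-15,ys.max()+v-15)
    u,v=pp[1].astype(int); w=(h[v-15:v+15,u-18:u+18,1]<50)&(h[v-15:v+15,u-18:u+18,2]>90); ys,xs=np.nonzero(w); print("ledge",np.median(xs)+u-18,np.median(ys)+v-15,len(xs),xs.min()+u-18,xs.max()+u-18,ys.min()+v-15,ys.max()+v-15)
print("handle",ray("top",[[172,238.5],[219.5,242.5]],128).round(1).tolist())
print("chest front",ray("top",[[141.75,209],[252,219.3]],170).round(1).tolist())
h=cv2.cvtColor(s,cv2.COLOR_BGR2HSV).astype(int)
print("scene chest handle crop written"); 
a=cv2.resize(s[230:330,330:480],None,fx=5,fy=5,interpolation=cv2.INTER_CUBIC); b=cv2.resize(s[155:225,215:315],None,fx=5,fy=5,interpolation=cv2.INTER_CUBIC)
cv2.imwrite("pics/crop2.png",a)
E
```

```text
top [[401.0, 296.4], [399.0, 316.8], [338.3, 223.9], [457.0, 225.8], [337.9, 305.4], [459.1, 307.1]]
black 401.0 296.5 40 398 404 294 299
ledge 399.0 313.0 315 386 411 301 320
scene [[264.6, 173.7], [273.0, 167.8], [283.8, 247.6], [188.1, 208.4], [315.6, 192.6], [224.2, 157.7]]
black 262.8918918918919 177.56756756756758 37 260 265 174 181
ledge 270.0 171.0 161 259 279 165 181
handle [[556.1, 282.2, 128.0], [544.3, 176.8, 128.0]]
chest front [[616.2, 337.7, 170.0], [587.6, 100.4, 170.0]]
scene chest handle crop written
```

View pics/crop2.png

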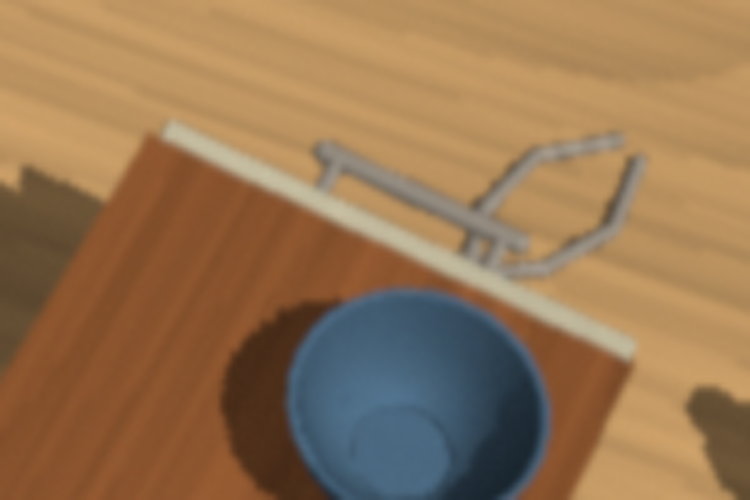

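```bash
python3 - <<'E'
from h import *
print("handle scene",ray("scene",[[394.4,260],[435,278.6]],128).round(1).tolist())
case=F((582.4,-233.8),-.042); r=down(case.yaw)
robot.gripper_to(0.0)
robot.movep(case(-214,0,76.5+19+40),r)
print("pos",monitor.read_position(),monitor.read_time_s())
print(robot.servo_line(case(-214,0,76.5+19-6),max_speed=80,contact_N=3),monitor.read_position(),monitor.read_force())
for t in (.3,.6,.9,1.15,1.4):
    robot.servo_line(case(-193.5-max(22,42*np.sin(t)+2),0,34+42*np.cos(t)+19-1),max_speed=100)
    print(t,monitor.read_force().round(1))
p=monitor.read_position(); robot.servo_line(p+[-5,0,90],max_speed=250)
cv2.imwrite("pics/t1.png",grab_frame("top")); cv2.imwrite("pics/s1.png",grab_frame("scene"))
i=cv2.imread("pics/s1.png")[130:230,180:330]
cv2.imwrite("pics/s1c.png",cv2.resize(i,None,fx=5,fy=5,interpolation=cv2.INTER_CUBIC))
print(monitor.read_time_s())
E
```

```text
handle scene [[546.6, 177.7, 128.0], [557.3, 281.0, 128.0]]
pos [ 368.75819675 -225.73075337  135.83228986] 2.5333
True [ 366.40678068 -224.93862238   94.60228805] [-5.22529228  1.3649418  10.93183532]
0.3 [-20.9   7.5  41.2]
0.6 [-42.6   8.4  57.8]
0.9 [-36.6   1.4  23. ]
1.15 [-29.5  -2.3   9.6]
1.4 [-24.3  -3.9   2.4]
4.9333
```

View pics/s1c.png

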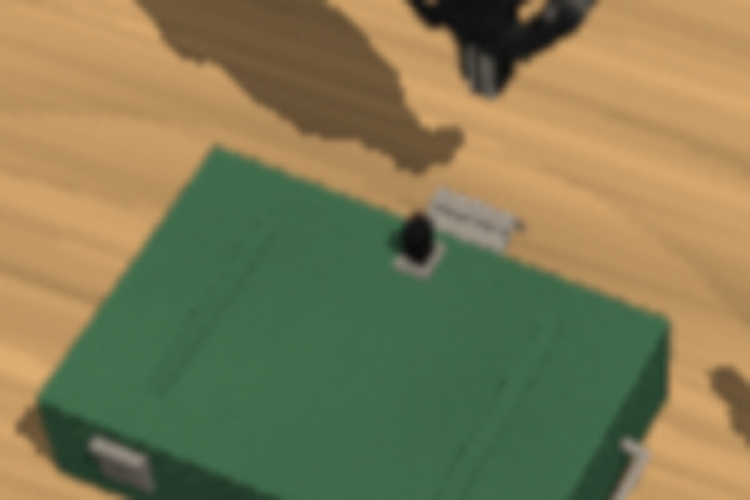

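The crop shows the closed lid, the grip block at (415,240) and a plate in front of it at (430-520, 190-245). I can't tell from this whether the catch has swung, so I'll compare before and after in the top view.

```bash
python3 - <<'E'
from h import *
f=lambda n:cv2.resize(cv2.imread(n)[285:345,370:430],None,fx=6,fy=6,interpolation=cv2.INTER_CUBIC)
g=lambda n:cv2.resize(cv2.imread(n)[150:190,245:305],None,fx=6,fy=6,interpolation=cv2.INTER_CUBIC)
a=np.hstack([f("pics/top0.png"),f("pics/t1.png")]); b=np.hstack([g("pics/scene0.png"),g("pics/s1.png")])
cv2.imwrite("pics/cmp.png",np.vstack([a,b[:235]]))
case=F((582.4,-233.8),-.042)
for n in("top","scene"): print(n,proj(n,[case(-193.5,0,34),case(-193.5-42,0,31),case(-214,0,76.5)]).round(1).tolist())
E
```

```text
top [[395.5, 307.8], [395.4, 325.7], [399.0, 316.8]]
scene [[270.4, 182.6], [277.3, 172.6], [273.0, 167.8]]
```

View pics/cmp.png

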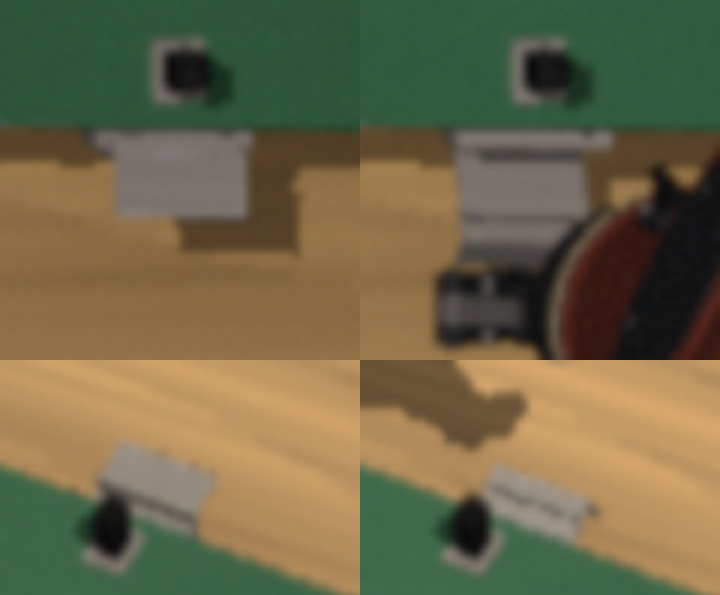

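The catch has swung well forward: the corner is at row ~321 and the ledge is seen tilted out to row ~329. It may be only about 1 rad, so I'll press the plate down towards level, then lift the lid.

```bash
python3 - <<'E'
from h import *
case=F((582.4,-233.8),-.042); r=down(case.yaw)
robot.servo_line(case(-220,0,110),max_speed=150)
print(robot.servo_line(case(-221,0,52),max_speed=80,contact_N=12),monitor.read_position().round(1),monitor.read_force().round(1))
robot.servo_line(case(-223,0,150),max_speed=250)
robot.gripper_to(0.4,40)
robot.servo_line(case(-168,0,150),max_speed=200)
print(robot.servo_line(case(-168,0,97),max_speed=120,contact_N=6),monitor.read_position().round(1))
robot.gripper_to(0.0,40)
print("grip",monitor.read_grip_width(),monitor.read_grip_force(),monitor.read_force().round(1),monitor.read_time_s())
def P(f): 
    x,z=-168,42; return case(x*np.cos(f)+z*np.sin(f),0,55+z*np.cos(f)-x*np.sin(f))
for f in (.1,.25,.4):
    robot.servo_line(P(f),max_speed=120); print(f,monitor.read_force().round(1),monitor.read_grip_width())
i=grab_frame("top"); cv2.imwrite("pics/t2.png",i)
print(monitor.read_time_s())
E
```

```text
True [ 360.9 -224.6   53.5] [-5.4  2.6 17.1]
False [ 414.5 -226.9   97.4]
grip 0.15256821610065097 43.78375768661499 [-0.4 -6.2  0.7] 8.3833
0.1 [-1.1 -5.5  0.6] 0.15664586871469138
0.25 [-2.6 -5.8  2.6] 0.15376508625821994
0.4 [-3.8 -5.   4.2] 0.15233271194387307
9.4583
```

```bash
python3 - <<'E'
from h import *
case=F((582.4,-233.8),-.042)
def P(f): 
    x,z=-168,42; return case(x*np.cos(f)+z*np.sin(f),0,55+z*np.cos(f)-x*np.sin(f))
for f in np.linspace(.4,1.55,8)[1:]:
    robot.servo_line(P(f),max_speed=120)
print(monitor.read_force().round(1),monitor.read_grip_width())
robot.gripper_to(0.45); 
robot.servo_line(P(1.55)+[0,0,80],max_speed=200)
robot.movep([480,60,330],down(-.12+np.pi/2) if inverse_kinematics([480,60,330],down(-.12+np.pi/2)) is not None else down(-.12-np.pi/2))
print(monitor.read_qpos().round(2),monitor.read_time_s())
cv2.imwrite("pics/t3.png",grab_frame("top")); cv2.imwrite("pics/s3.png",grab_frame("scene"))
chest=F((601.9,219),-.12)
def hnd(d,z=128): # measured handle mid ~ (551,229.5)
    h=F((551,229.4),-.12); return h(-d,0,z)
for a in (-.12+np.pi/2,-.12-np.pi/2):
  for d in (0,150,160,165,170,175,180):
    print(round(a,2),d,hnd(d).round(),np.hypot(*hnd(d)[:2]).round(), (q:=inverse_kinematics(hnd(d),down(a))) is not None and q.round(2))
E
```

```text
[ 2.  -5.7  3.7] 0.15160973173833492
[ 0.48 -0.01 -0.68  1.7  -0.01  1.45 -0.32] 14.3
1.45 0 [551. 229. 128.] 597.0 [ 0.18  0.44 -0.81  1.71  0.35  1.14 -0.85]
1.45 150 [402. 247. 128.] 472.0 [ 0.26  0.18 -0.97  1.99  0.17  1.05 -0.91]
1.45 160 [392. 249. 128.] 464.0 [ 0.27  0.16 -0.98  2.01  0.16  1.04 -0.91]
1.45 165 [387. 249. 128.] 460.0 [ 0.27  0.15 -0.99  2.02  0.15  1.04 -0.91]
1.45 170 [382. 250. 128.] 457.0 [ 0.28  0.14 -1.    2.03  0.14  1.04 -0.9 ]
1.45 175 [377. 250. 128.] 453.0 [ 0.28  0.13 -1.    2.03  0.13  1.04 -0.9 ]
1.45 180 [372. 251. 128.] 449.0 [ 0.29  0.12 -1.01  2.04  0.12  1.04 -0.9 ]
-1.69 0 [551. 229. 128.] 597.0 [ 0.47  0.7  -1.3   1.7   0.7   1.3   2.05]
-1.69 150 [402. 247. 128.] 472.0 [ 0.37  0.22 -1.1   1.99  0.22  1.06  2.2 ]
-1.69 160 [392. 249. 128.] 464.0 [ 0.37  0.2  -1.1   2.01  0.2   1.05  2.2 ]
-1.69 165 [387. 249. 128.] 460.0 [ 0.37  0.18 -1.1   2.02  0.19  1.05  2.2 ]
-1.69 170 [382. 250. 128.] 457.0 [ 0.37  0.17 -1.1   2.02  0.18  1.05  2.21]
-1.69 175 [377. 250. 128.] 453.0 [ 0.37  0.16 -1.11  2.03  0.16  1.04  2.21]
-1.69 180 [372. 251. 128.] 449.0 [ 0.37  0.15 -1.11  2.04  0.15  1.04  2.21]
```

View pics/t3.png

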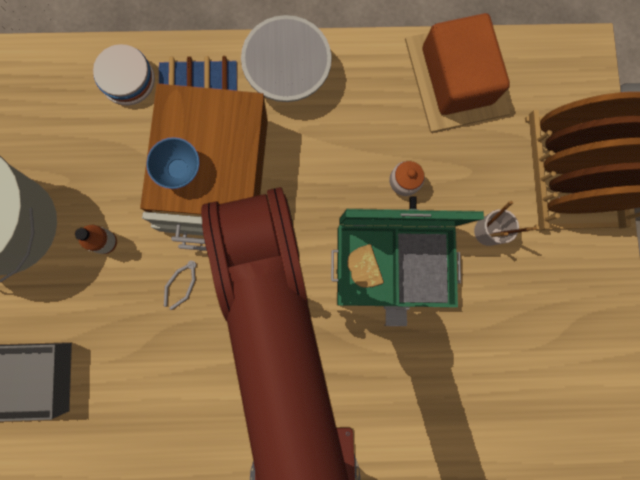

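The lid stands up with the catch in front of it. The felt is in the right bay at about (425,268), and the rib is in the left bay at about (365,267). Next I pull the drawer.

```bash
python3 - <<'E'
from h import *
H=F((551,229.4),-.118); r=down(-.118+np.pi/2)
robot.gripper_to(0.3,40)
robot.movep(H(0,0,230),r)
print(robot.servo_line(H(0,0,128),max_speed=120,contact_N=5),monitor.read_position().round(1))
robot.gripper_to(0.0,40)
print(monitor.read_grip_width(),monitor.read_force().round(1))
robot.servo_line(H(-172,0,128),max_speed=120)
print(monitor.read_grip_width(),monitor.read_force().round(1),monitor.read_position().round(1))
robot.gripper_to(0.3); robot.servo_line(H(-172,0,235),max_speed=200)
q=monitor.read_qpos(); robot.movep([430,-60,330],down(0))
cv2.imwrite("pics/t4.png",grab_frame("top")); cv2.imwrite("pics/s4.png",grab_frame("scene"))
print(monitor.read_time_s())
i=cv2.imread("pics/t4.png")[170:320,110:290]; cv2.imwrite("pics/t4c.png",cv2.resize(i,None,fx=4,fy=4,interpolation=cv2.INTER_CUBIC))
E
```

```text
True [551.4 228.1 132.6]
0.11293667957850295 [ 1.1 -0.2  6.5]
0.11226071677579964 [ -3.8 -21.   49.1] [383.6 247.3 131.3]
20.4917
```

View pics/t4c.png

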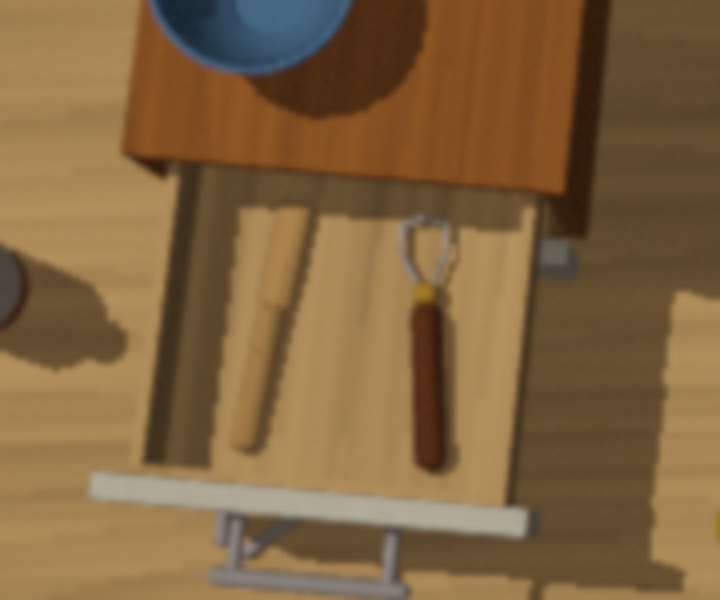

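The drawer is out. The loop tool's handle runs from crop (430,468) to the ferrule at (425,292), with the loop at (427,217), fully clear of the chest. The knife lies to the left, from (245,445) to (290,210).

```bash
python3 - <<'E'
from h import *
for n in("top","scene"):
    i=cv2.imread(f"pics/{'t' if n=='top' else 's'}4.png"); h=cv2.cvtColor(i,cv2.COLOR_BGR2HSV).astype(int)
    m=((h[...,0]<13)|(h[...,0]>170))&(h[...,1]>120)&(h[...,2]<110)
    c0=proj(n,[[500,205,104]])[0].astype(int) if n=="scene" else np.array([217,266])
    k=np.zeros_like(m); k[c0[1]-35:c0[1]+35,c0[0]-(20 if n=="top" else 40):c0[0]+(20 if n=="top" else 40)]=1
    if (m&k).sum()<20: print(n,"none",(m&k).sum(),c0);continue
    b=big(m&k); p=ray(n,b,104)[:,:2]; (cx,cy),(w,l),a=cv2.minAreaRect(p.astype(np.float32))
    v=cv2.fitLine(p.astype(np.float32),cv2.DIST_L2,0,.01,.01).ravel(); print(n,cx,cy,w,l,"yaw",np.arctan(v[1]/v[0]),p.min(0),p.max(0))
print("ends",ray("top",[[217.5,287],[216.2,241]],104).round(1).tolist(),"tip",ray("top",[[216.75,224]],96).round(1).tolist())
E
```

```text
top 493.2185363769531 186.27552795410156 13.486817359924316 88.40835571289062 yaw 0.021577042 [448.99739212 179.58184051] [537.44847658 193.1717999 ]
scene 494.7215881347656 184.9591064453125 87.98623657226562 13.95520305633545 yaw 0.020317553 [450.72063663 177.43801821] [538.78043071 192.73676587]
ends [[446.9, 185.4, 104.0], [551.0, 187.8, 104.0]] tip [[591.4, 187.6, 96.0]]
```

```bash
python3 - <<'E'
from h import *
g=np.array([501,185.8]); r=down(.021)
robot.gripper_to(0.45,40)
robot.movep([*g,230],r)
print(robot.servo_line([*g,135],max_speed=150))
print(robot.servo_line([*g,115],max_speed=50,contact_N=5),monitor.read_position().round(1),monitor.read_force().round(1))
robot.gripper_to(0.0,40)
print(monitor.read_grip_width(),monitor.read_grip_force(),monitor.read_force().round(1))
z0=monitor.read_position()[2]
robot.servo_line([*g,z0+30],max_speed=80); robot.servo_line([*g,290],max_speed=200)
print(monitor.read_grip_width(),monitor.read_grip_force(),z0,monitor.read_time_s())
i=grab_frame("scene"); cv2.imwrite("pics/s5.png",i)
u,v=proj("scene",[[*g,280]])[0].astype(int); cv2.imwrite("pics/s5c.png",cv2.resize(i[max(0,v-75):v+75,u-100:u+100],None,fx=4,fy=4,interpolation=cv2.INTER_CUBIC))
E
```

```text
False
False [500.9 185.9 114.9] [ 0.1  0.7 -0.1]
0.19936142126409626 39.93869483470917 [-0.4 -0.5  2.7]
0.19697706319730499 39.575486183166504 115.38844885835456 24.8917
```

View pics/s5c.png

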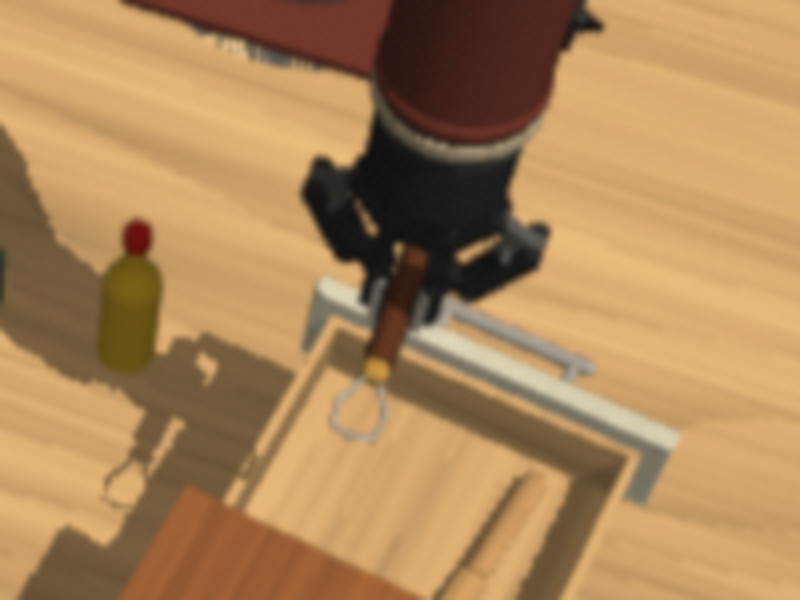

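The loop tool is held level at about crop (400,310), and the knife is still in the drawer. Next I carry the tool over and place it on the felt.

```bash
python3 - <<'E'
from h import *
case=F((582.4,-233.8),-.042); r=down(case.yaw); p=lambda z:case(-113,-68.5,z)
robot.movep(p(290),r)
robot.servo_line(p(60),max_speed=150)
print(monitor.read_grip_width(),robot.servo_line(p(29),max_speed=30,contact_N=3),monitor.read_position().round(1),monitor.read_force().round(1))
robot.gripper_to(0.4)
robot.dwell(.2)
robot.servo_line(p(290),max_speed=200)
H=F((551,229.4),-.118)
robot.movep([430,60,330],down(-.118+np.pi/2))
cv2.imwrite("pics/t6.png",grab_frame("top")); cv2.imwrite("pics/s6.png",grab_frame("scene"))
robot.gripper_to(0.0)
print(monitor.read_time_s())
f=lambda a:cv2.resize(a,(400,300),interpolation=cv2.INTER_CUBIC)
t=cv2.imread("pics/t6.png"); s=cv2.imread("pics/s6.png")
cv2.imwrite("pics/c6.png",np.vstack([np.hstack([f(t[200:335,320:500]),f(s[140:275,160:340])]),np.hstack([f(t[180:315,120:300]),f(s[220:355,320:500])])]))
E
```

```text
0.19558049476107955 True [ 466.4 -297.4   31.4] [-2.   0.7  7.7]
33.1583
```

View pics/c6.png

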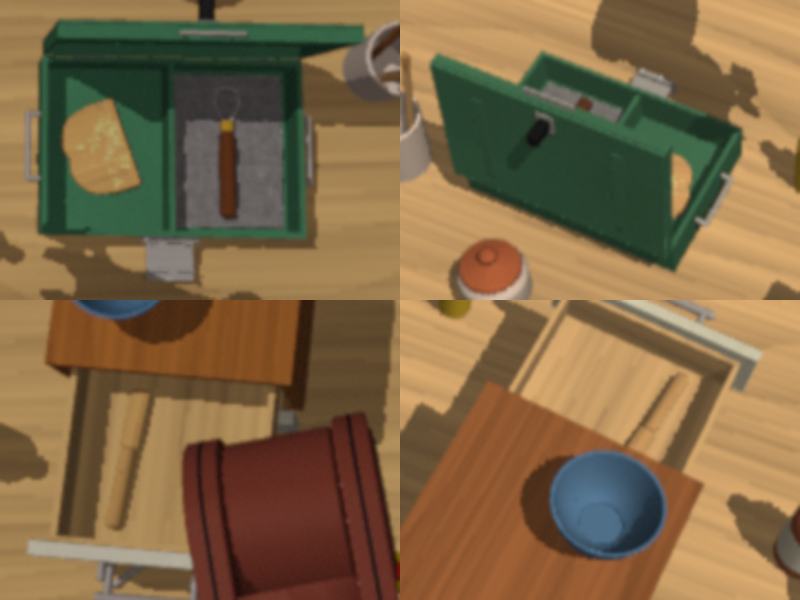

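The tool lies on the felt, the rib is in place, the lid is upright and the catch is level. Next I close the drawer by its handle.

```bash
python3 - <<'E'
from h import *
H=F((551,229.4),-.118); r=down(-.118+np.pi/2); d=-170
robot.gripper_to(0.3,30)
robot.movep(H(d,0,235),r)
robot.servo_line(H(d,0,132),max_speed=150)
robot.gripper_to(0.0,30)
print(monitor.read_grip_width(),monitor.read_position().round(1),monitor.read_force().round(1))
robot.servo_line(H(-15,0,132),max_speed=120)
print(monitor.read_force().round(1))
print(robot.servo_line(H(25,0,132),max_speed=40,contact_N=15),monitor.read_position().round(1),monitor.read_force().round(1))
p=monitor.read_position(); print("d",((p-H(0,0,132))@[np.cos(.118),-np.sin(.118),0]).round(1))
robot.gripper_to(0.3); robot.servo_line([p[0],p[1],250],max_speed=200)
robot.movep([430,-60,330],down(0))
t=grab_frame("top"); s=grab_frame("scene"); cv2.imwrite("pics/t7.png",t); cv2.imwrite("pics/s7.png",s)
f=lambda a:cv2.resize(a,(400,300),interpolation=cv2.INTER_CUBIC)
cv2.imwrite("pics/c7.png",np.vstack([np.hstack([f(t[180:315,120:300]),f(s[220:355,320:500])]),np.hstack([f(t),f(s)])]))
print(monitor.read_time_s())
E
```

```text
0.11111966540756076 [383.  249.5 132.8] [ 1.6 -1.6  5.7]
[1.5 2.  5.5]
True [555.2 229.8 132.8] [-2.8 -0.7  8.4]
d 4.2
39.9417
```

View pics/c7.png

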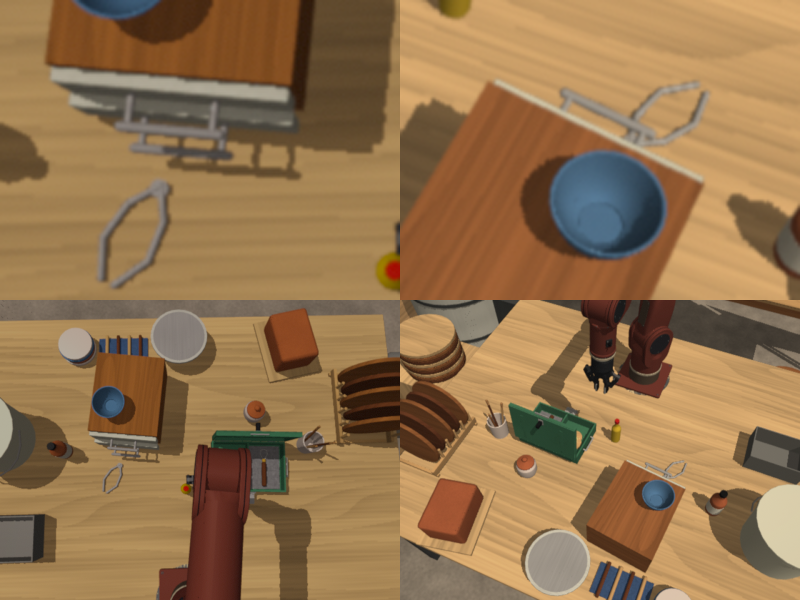

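The drawer looks home, with the scene view showing only a thin white strip, but the stop force was brief. I'll push again from in front of the bar to be sure.

```bash
python3 - <<'E'
from h import *
H=F((551,229.4),-.118); r=down(-.118+np.pi/2); u=np.array([np.cos(.118),-np.sin(.118),0])
robot.gripper_to(0.0)
robot.movep(H(-50,0,240),r)
robot.servo_line(H(-50,0,130),max_speed=150)
for k in range(3):
    hit=robot.servo_line(H(25,0,130),max_speed=40,contact_N=22)
    p=monitor.read_position(); print(hit,((p-H(0,0,130))@u).round(1),monitor.read_force().round(1))
robot.servo_line(H(-50,0,130),max_speed=150)
robot.servo_line(H(-50,0,260),max_speed=200)
robot.movep([430,-60,330],down(0))
t=grab_frame("top"); cv2.imwrite("pics/t8.png",t); a=cv2.imread("pics/t7.png")
for n,i in(("7",a),("8",t)): 
    g=cv2.cvtColor(i,cv2.COLOR_BGR2GRAY); print(n,g[228:248,196].tolist())
print(ray("top",[[197,238],[197,239]],128).round(1).tolist(),monitor.read_time_s())
E
```

```text
True -15.0 [-2.6  0.5  2.1]
True -15.0 [-1.9  0.6  1.3]
True -15.1 [-1.2  0.7  1.4]
7 [95, 95, 93, 85, 72, 67, 70, 79, 97, 117, 127, 119, 101, 97, 125, 137, 131, 108, 81, 72]
8 [95, 96, 94, 84, 73, 68, 70, 80, 98, 119, 126, 118, 100, 97, 125, 136, 131, 108, 81, 73]
[[555.7, 226.7, 128.0], [553.5, 226.7, 128.0]] 46.5583
```

Three 22 N pushes all stopped at the same place and the pictures are unchanged, so the drawer is at its stop.

```bash
python3 - <<'E'
from plant import *
print(robot.hand_in(), monitor.read_time_s())
E
```

```text
the job is handed in; nothing more can be done
the job is handed in; nothing more can be done
```

I handed the job in at about 47 s; no verdict came back. By the pictures, the case is open with the catch swung down, the loop tool lies on the felt, the drawer is shut with the knife inside, and nothing else has visibly moved.

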